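# Snap the large socket onto the torque driver

## Robot

A 6-joint arm with a two-finger parallel gripper is mounted at the origin on a cart in front of the work surface, level with it; the furniture and walls round the work are solid. World frame = base frame: x ahead of the robot, y to its left, z up, the work surface at z = 0. Lengths are in mm, angles in rad, forces in N, time in s.
With the tool pointing down it reaches from about 350 to 775 mm from the base axis. Payload 7.3 kg.
Tool frame: the origin (TCP) lies on the centre line of the jaws, within the pads' length; the fingertips stand 22 mm ahead of it and the grasp point (between the pads) lies 3 mm ahead of it (bot.finger_overhang is the distance from the TCP to the fingertips, in mm); y points along the fingers, z is the direction in which the jaws open and shut, and the axes are right-handed (so a half turn about y gives the same grasp; the last joint's range is limited). The gripper opens to 92 mm and grips with 3 to 60 N. Pads are 19 mm wide; open, the fingers measure 130 mm over their backs; the gripper's body (75 mm by 190 mm) begins 47 mm behind the grasp point.
Start: joints at [1.051, 0.342, 1.524, -0, 1.275, -0.146], TCP at [191.693, 488.771, 248.741] pointing down, gripper open.
Joint ranges: [-2.53, 2.53], [-0.77, 2.02], [0.04, 2.7], [-1, 4.14], [0.28, 2.66], [-3.11, 3.11]. Speed limits (rad/s): [2.57, 2.57, 3.14, 3.14, 3.14, 3.14].

## Interface

Orientations are given as [roll, pitch, yaw] about the fixed x, y, z axes, in that order (R = Rz(yaw) Ry(pitch) Rx(roll)).
In Python, from plant import bot, viewer, find_in, spot_point gives the robot as it stands.
- The arm moves only by the tool send_rows, never from a script. Its argument "moves" is a list of rows, each a list of 3 entries, a list of its own where there are three numbers: the shift along the tool's x, y, z in mm, then the turn, a rotation vector about the tool's x, y, z in degrees, then the finger opening in mm, from 0 to 91.8. A call has 1 to 20 rows; each row shifts and turns the pose as measured when the row begins, along the tool's axes as they then stand; what a row does not reach is not made up. A row lasts 1/8 s, in which the tool goes at most 62.5 mm and 10.7 degrees, less where a joint would pass 70% of its speed; a pose out of reach is approached as far as the arm can. A call with a gripper value outside its range is refused whole. The fingers move at their own pace and stop on an object; the grip force is fixed at half the most. Time passes only in rows, so rows that do not move let the fingers close. It gives the time, the measured TCP pose, the force and the opening at its end, in the units of the state.
- bot.get_obs(): the state, without advancing time (a new reading comes with each control period).
- viewer.capture(name): name is "scene" or "top" or "wrist"; returns the picture (420x560x3 uint8, blue, green, red); there is no depth.
- viewer.camera_model(name): a dict with "fx", "fy", "cx", "cy" (pixels), "rvec" (rotation vector, rad) and "tvec" (3), from world to camera coordinates, as OpenCV has them. Camera axes: x right, y down, z forward; pixel columns grow to the right and rows downward; lengths in mm; the calibration is good to about 2 mm. A picture is of the moment at which its call begins: read the wrist's pose just before it. camera_model takes no time and is no camera call; for the wrist camera it gives the pose at the moment of the call.
- bot.close_job(): hands the job in, once; it reports no verdict.
Trained networks look in the newest picture that a camera, given by its name, has taken for a name from the list of things; names that differ only in an ending like _2 or _b are one class to them, and where a whole thing is asked for, a point or a joint stands for the part that bears it (a point fixed in the world has none). Each returns a list of dicts, best first, with "conf" (0 to 1); they miss things now and then, are a little off and sometimes report something else, mostly with a low value. They report only what shows in the picture. A call takes as long as a camera call.
- find_in(camera, thing): "extent" ([centre column, centre row, width, height] in pixels, round what is visible of it).
- spot_point(camera, thing): "point" ([column, row] in pixels: a listed point, or the origin of a listed thing).
The state is a dict: "time": time; "joint_positions": joint angles; "dq": joint speeds; "tau": joint torques, N m; "tool_pos": TCP position; "tcp_rot": TCP orientation; "contact_force": force on the tool from outside, world axes, zero at the start; "moment": the same for the moment, N m; "grip_width": finger opening in mm.
Only numpy, scipy, OpenCV 4.12 (cv2) and the standard library are available. Lean on these libraries where they do the work, as an engineer would, in place of code of your own. Each camera call takes 0.05 s, during which the arm holds its last target.

## Task

Make up the torque driver: take it out of its stand, fit its square into the largest of the three sockets while that socket stands on its peg, and push it fully home until the spring ball clicks. Then lift the socket off its peg on the driver and put the made-up driver back upright in its stand. Feel for the fit gently and never force the square, and leave the other sockets and tools alone.

Things in the scene. Friction and masses are not known exactly. Their poses are not given: they have to be found in the camera images.
- driver_grip (a point): Centre of the grip of the torque driver, a loose upright hand tool of 0.29 kg with its square drive pointing down. The burgundy grip is an octagonal bar, 32 mm across flats (faces square to this frame's x and y and at 45 degrees between), from 33 mm below to 31 mm above this point; its domed cap ends 39 mm above. z points up the tool.
- driver: The same torque driver; origin on its axis at the underside of its round flange (52 mm across), 47 mm below driver_grip. The flange rests on the stand's top plate. Under it are a dark round nose, 27 narrowing to 21 mm across, the shoulder and the square.
- driver_shoulder (a point): Flat shoulder at the root of the driver's square, on the axis, 78 mm below driver_grip. The square is 12.7 mm wide and 15 mm long with a 2 mm lead-in at its foot. A spring ball stands 2 mm out of one side, 7 mm below the shoulder. A torque clutch lies above the square: it may stand at ANY angle to the grip, not reported and new each time; it turns with the grip up to 0.1 N m, then slips.
- socket_large_mouth (a point): Centre of the top face of the largest socket. In this face is the square hole for the drive, 13.7 mm wide with a 2 mm chamfer, 17 mm deep, sides along this frame's x and y, grooved inside for the ball. The square's foot stays on the face, or sinks at most about 4 mm, until its angle agrees to about 5 degrees; then it drops in 5 to 8 mm, until the ball meets the mouth.
- socket_large: The largest socket: chrome, 32 mm diameter, 42 mm tall, about 0.11 kg, loose; origin at the centre of its underside. It stands hexagon down over a six-sided peg that keeps it from turning (a few degrees and 1 mm of play). Pressing the ball in takes a steady 8 to 15 N; it clicks as the driver's shoulder comes down on the top face, and then a pull of 5 N or more is needed to part them.
- socket_middle_mouth (a point): Centre of the top face of the middle socket, chrome, 28 mm diameter, 38 mm tall, on the rack's middle peg: leave it alone.
- socket_small_mouth (a point): Centre of the top face of the small socket, chrome, 26 mm diameter, 34 mm tall, on the rack's third peg: leave it alone.
- rack: Socket rack, a fixed dark plate 66 x 160 x 10 mm; origin at the centre of its underside. Three six-sided pegs 18 mm tall stand in a row along its y: the large socket's 48 mm to +y, the middle one's at the centre, the small one's 44 mm to -y. The sockets stand on the plate round their pegs.
- stand_hole (a point): Centre of the round hole (44 mm across, small chamfer) in the top plate of the driver stand, at the plate's upper face, 96 mm above the bench. The fixed stand's top plate, 70 x 112 x 10 mm, rests on two posts over a foot 8 mm thick, with 78 mm clear under it. The driver hangs in the hole by its flange, with or without the socket on it.
- transformer: Small loose transformer 30 x 56 x 30 mm on the bench: a bystander.
- pliers: Loose blue-handled pliers 152 x 54 x 12 mm lying on the bench: a bystander.

How it is judged:
By the outcome, as a careful person would: the job done as asked, in the order asked, and still so for the second after the job is handed in, with the robot touching nothing.
It also fails if it takes over 64 s, if anything falls off the work surface, if the arm or the gripper's body presses on something with over 40 N, if the wrist force passes 120 N, or if a joint passes its speed limit or range.

## Working session

There is one attempt and no reset: what is moved stays moved. The work goes in short steps, Python scripts to look and compute and a tool call to move; the robot and the scene stay as the last step left them, time stands still between calls to the robot, and variables do not carry over. Pictures are saved under pics/ and viewed, and the job is handed in when it is done.

Besides the shell and the picture viewer there is one more tool, called as name(argument=value, ...) on one line, values as JSON. send_rows: Moves the arm, as the interface text tells. Its arguments: {"type":"object","properties":{"moves":{"type":"array","items":{"type":"array"}}},"required":["moves"]}

```bash
mkdir -p pics; ls; cat > h.py <<'E'
from plant import bot, viewer, find_in, spot_point
import numpy as np, cv2
from scipy.spatial.transform import Rotation as R
def cam(n):
    m=viewer.camera_model(n);K=np.array([[m['fx'],0,m['cx']],[0,m['fy'],m['cy']],[0,0,1]])
    return K,cv2.Rodrigues(np.array(m['rvec'],float))[0],np.array(m['tvec'],float).ravel()
def ray(n,p,c=None):
    K,Rm,t=c or cam(n);d=Rm.T@np.linalg.inv(K)@np.array([p[0],p[1],1.]);return -Rm.T@t,d/np.linalg.norm(d)
def onz(n,p,z,c=None):
    o,d=ray(n,p,c);return o+d*(z-o[2])/d[2]
def proj(n,P,c=None):
    K,Rm,t=c or cam(n);q=K@(Rm@np.array(P,float)+t);return q[:2]/q[2]
def tri(rays):
    A=0;b=0
    for o,d in rays:
        M=np.eye(3)-np.outer(d,d);A=A+M;b=b+M@o
    x=np.linalg.solve(A,b);return x,[np.linalg.norm((np.eye(3)-np.outer(d,d))@(x-o)) for o,d in rays]
def Rt(o): return R.from_euler('xyz',o['tcp_rot']).as_matrix()
E
python3 - <<'E'
from h import *
np.set_printoptions(precision=1,suppress=True)
o=bot.get_obs();print(o);print(Rt(o),bot.finger_overhang)
r={}
for n in ['scene','top','wrist']:
    im=viewer.capture(n);cv2.imwrite(f'pics/a_{n}.png',im)
    print(n,'pos',ray(n,(280,210))[0])
    for t in ['driver_grip','socket_large_mouth','socket_middle_mouth','socket_small_mouth','stand_hole','rack','driver','transformer','pliers']:
        s=spot_point(n,t)[:2]
        print(n,t,[(np.round(k['point'],1),round(k['conf'],2)) for k in s])
        if s and s[0]['conf']>.3: r.setdefault(t,[]).append(ray(n,s[0]['point']))
for t in r:
    if len(r[t])>1: print(t,*tri(r[t]))
print(bot.get_obs()['time'])
E
```

```text
pics
{'time': 0.0, 'joint_positions': array([ 1.1,  0.3,  1.5, -0. ,  1.3, -0.1]), 'dq': array([-0., -0., -0.,  0.,  0.,  0.]), 'tau': array([ -0. , -43.1, -24.4,   0.1,   0.1,  -0. ]), 'tool_pos': array([191.5, 488.4, 248. ]), 'tcp_rot': array([-1.6,  0. , -0.4]), 'contact_force': array([0.6, 0.6, 0.3]), 'moment': array([0., 0., 0.]), 'grip_width': 91.76916716903827}
[[ 0.9 -0.   0.4]
 [-0.4 -0.   0.9]
 [-0.  -1.  -0. ]] 22.0
scene pos [-104.7  426.4  542.4]
scene driver_grip [(array([315.5, 183.1]), 0.9)]
scene socket_large_mouth [(array([178.7, 261.7]), 0.75)]
scene socket_middle_mouth [(array([199., 252.]), 0.76)]
scene socket_small_mouth [(array([215.7, 246.4]), 0.63), (array([177.7, 276.8]), 0.41)]
scene stand_hole [(array([311. , 203.7]), 0.98)]
scene rack [(array([198.4, 273.6]), 0.94)]
scene driver [(array([313. , 205.2]), 0.79)]
scene transformer [(array([301.5, 201.1]), 0.42)]
scene pliers [(array([364.4, 274.9]), 0.68)]
top pos [334.3 -40.8 958.1]
top driver_grip [(array([330.8, 207.5]), 0.69)]
top socket_large_mouth [(array([201.4, 191.6]), 0.7)]
top socket_middle_mouth 
[... 777 characters left out ...]
.457998296983511)]
socket_middle_mouth [543.3 126.3  56.3] [np.float64(3.7531678362798964), np.float64(3.753167836279928)]
socket_small_mouth [553.4  75.   39.9] [np.float64(4.985898984780648), np.float64(4.985898984780811)]
stand_hole [ 488.4 -118.4   99. ] [np.float64(4.530944884803588), np.float64(4.530944884803467)]
rack [547.4 126.3   1.2] [np.float64(0.7787997752091047), np.float64(0.7787997752091629)]
driver [ 493.2 -118.7   94. ] [np.float64(2.723303377483985), np.float64(2.7233033774839916)]
transformer [ 654.8 -237.9   -6.4] [np.float64(5.703594044182583), np.float64(5.703594044182443)]
pliers [ 340.6 -119.2    5.4] [np.float64(2.705635913012096), np.float64(2.705635913012079)]
1.5
```

View pics/a_scene.png

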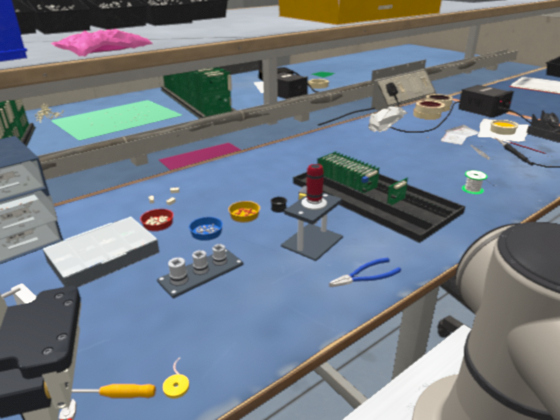

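View pics/a_top.png

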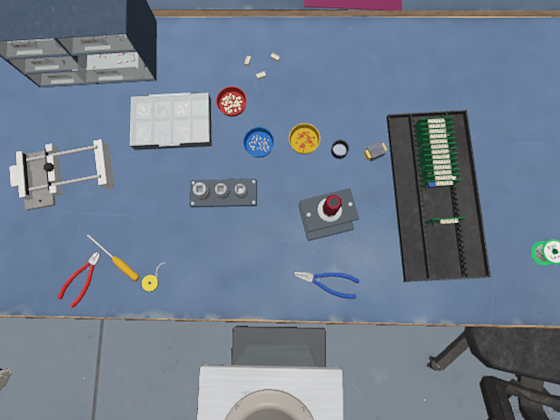

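View pics/a_wrist.png

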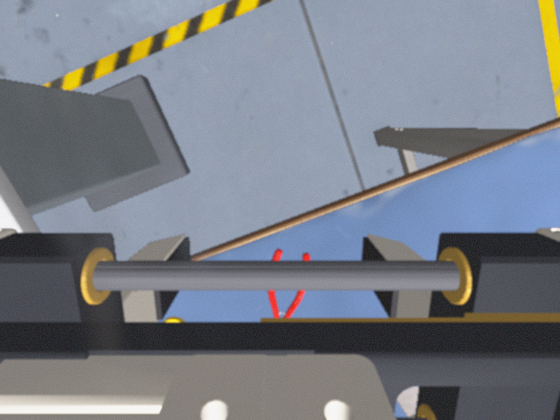

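```bash
python3 - <<'E'
from h import *
np.set_printoptions(precision=3,suppress=True)
o=bot.get_obs();print(o['joint_positions'],o['tcp_rot'],o['time'])
K,Rm,t=cam('wrist');T=Rt(o)
print(K);print('cam axes in tool',(T.T@Rm.T)); print('campos tool',T.T@(-Rm.T@t-o['tool_pos']))
for y in (3,22,60,120,200,300): print(y,proj('wrist',o['tool_pos']+T@np.array([0,y,0])))
for n in ('scene','top'):
  im=cv2.imread(f'pics/a_{n}.png')
  a,b=((265,120),(130,150)) if n=='scene' else ((280,160),(130,100))
  cv2.imwrite(f'pics/b1_{n}.png',cv2.resize(im[a[1]:a[1]+b[1],a[0]:a[0]+b[0]],None,fx=4,fy=4,interpolation=cv2.INTER_CUBIC))
  a,b=((150,230),(110,70)) if n=='scene' else ((180,165),(90,55))
  cv2.imwrite(f'pics/b2_{n}.png',cv2.resize(im[a[1]:a[1]+b[1],a[0]:a[0]+b[0]],None,fx=6,fy=6,interpolation=cv2.INTER_CUBIC))
E
```

```text
[ 1.051  0.342  1.524  0.     1.275 -0.146] [-1.571  0.    -0.374] 1.5
[[315.837   0.    275.857]
 [  0.    315.837 206.226]
 [  0.      0.      1.   ]]
cam axes in tool [[ 0.     0.969  0.248]
 [ 0.    -0.248  0.969]
 [ 1.     0.    -0.   ]]
campos tool [ -66.115 -136.359   -0.004]
3 [275.911 267.824]
22 [275.911 252.39 ]
60 [275.91  229.773]
120 [275.909 206.869]
200 [275.909 188.432]
300 [275.909 174.539]
```

View pics/b1_top.png

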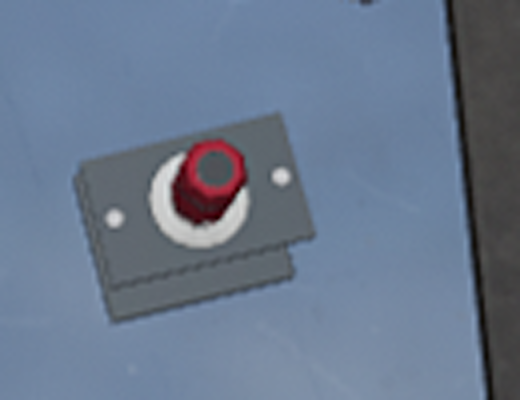

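View pics/b2_top.png

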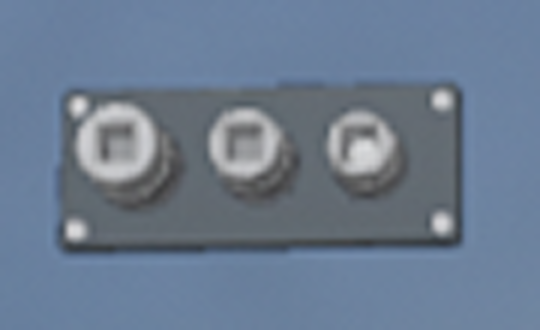

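send_rows(moves=[[[38,-7,-35],[0,0,0],91],[[38,-7,-35],[0,0,0],91],[[38,-7,-35],[0,0,0],91],[[38,-7,-35],[0,0,0],91],[[38,-7,-35],[0,0,0],91],[[38,-7,-35],[0,0,0],91],[[38,-7,-35],[0,0,0],91],[[38,-7,-35],[0,0,0],91],[[38,-7,-35],[0,0,0],91],[[38,-7,-35],[0,0,0],91],[[38,-7,-35],[0,0,0],91],[[38,-7,-35],[0,0,0],91],[[38,-7,-35],[0,0,0],91],[[0,0,0],[0,10,0],70],[[0,0,0],[0,0,0],70]])

```text
time: 3.38
tool_pos: [495.0, -134.9, 343.6]
tcp_rot: [-1.566, -0.006, -0.549]
contact_force: [-0.1, 0.2, -0.6]
grip_width: 75.4
```

```bash
python3 - <<'E'
from h import *
np.set_printoptions(precision=1,suppress=True)
o=bot.get_obs();im=viewer.capture('wrist');c=cam('wrist');cv2.imwrite('pics/c_wrist.png',im)
print(o['tool_pos'],o['tcp_rot'])
for t,z in [('driver_grip',143),('stand_hole',96),('driver',96),('socket_large_mouth',52)]:
    s=spot_point('wrist',t)[:2];print(t,[(k['point'],k['conf'],onz('wrist',k['point'],z,c)) for k in s])
print(find_in('wrist','driver')[:1])
u,v=map(int,proj('wrist',[488,-119,143],c));print(u,v)
v0=max(0,v-100);u0=max(0,u-100)
cv2.imwrite('pics/c_crop.png',cv2.resize(im[v0:v0+200,u0:u0+200],None,fx=3,fy=3,interpolation=cv2.INTER_CUBIC));print(u0,v0)
E
```

```text
[ 495.  -134.9  343.6] [-1.6 -0.  -0.5]
driver_grip [([284.8, 177.6], 0.77, array([ 491.4, -120.4,  143. ]))]
stand_hole []
driver [([282.9, 171.4], 0.95, array([ 491.2, -121.2,   96. ]))]
socket_large_mouth [([503.2, 83.3], 0.63, array([546.9, 174. ,  52. ]))]
[{'extent': [284.0, 176.6, 42.0, 48.1], 'conf': 0.89}]
284 174
184 74
```

View pics/c_wrist.png

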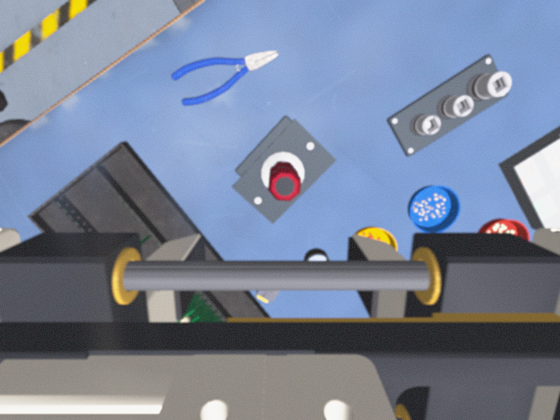

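View pics/c_crop.png

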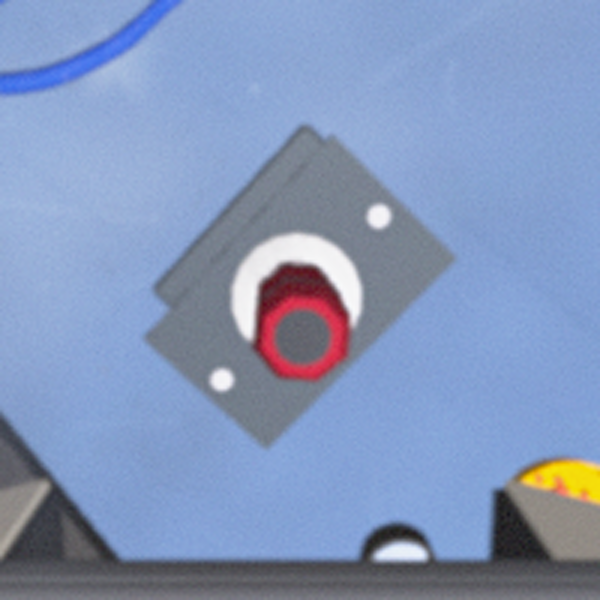

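```bash
python3 - <<'E'
from h import *
im=cv2.imread('pics/c_wrist.png')[155:207,260:312]
cv2.imwrite('pics/c2.png',cv2.resize(im,None,fx=11,fy=11,interpolation=cv2.INTER_LANCZOS4))
E
```

```text
(no output)
```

View pics/c2.png

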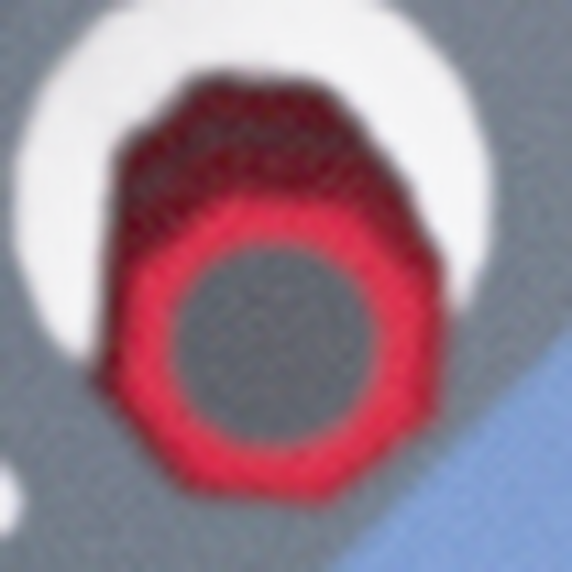

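```bash
python3 - <<'E'
from h import *
np.set_printoptions(precision=1,suppress=True)
o=bot.get_obs()
print(onz('wrist',(283,173.3),100),onz('wrist',(285,186.4),182))
print(onz('top',(330,209.5),100),onz('top',(333.5,202),182))
for x,y in [(489,-119.5)]:
  print(Rt(o).T@(np.array([x,y,146])-o['tool_pos']))
E
```

```text
[ 492.8 -121.1  100. ] [ 492.7 -121.3  182. ]
[ 491.1 -122.8  100. ] [ 490.9 -121.8  182. ]
[-13.8 198.    8.2]
```

```bash
cat >> h.py <<'E'
def delta(P,yawdeg):
    o=bot.get_obs();T=Rt(o);Tt=R.from_euler('xyz',[-np.pi/2,0,np.radians(yawdeg)]).as_matrix()
    s=T.T@(np.array(P)-o['tool_pos']);rv=np.degrees(R.from_matrix(T.T@Tt).as_rotvec())
    print('t',round(o['time'],2),'pos',np.round(o['tool_pos'],1),'rot',np.round(np.degrees(o['tcp_rot']),2),'F',np.round(o['contact_force'],1),'M',np.round(o['moment'],2),'g',round(o['grip_width'],1),'q6',round(o['joint_positions'][5],2))
    print('shift(cur)',np.round(s,1),'rot',np.round(rv,2),'shift(final axes)',np.round(Tt.T@(np.array(P)-o['tool_pos']),1))
E
python3 -c "
from h import *
delta([491.5,-121.5,146],-34.5)"
```

```text
t 3.67 pos [ 494.9 -133.8  344. ] rot [-89.73  -0.37 -31.35] F [ 0.5  0.7 -0.2] M [ 0.04 -0.03 -0.01] g 70.6 q6 -1.44
shift(cur) [-10.6 198.    7.8] rot [-0.28  3.15  0.37] shift(final axes) [ -9.8 198.    8.2]
```

send_rows(moves=[[[-10,30,8],[-0.3,3,0.4],70],[[0,0,0],[0,0,0],70],[[0,35,0],[0,0,0],70],[[0,35,0],[0,0,0],70],[[0,35,0],[0,0,0],70],[[0,25,0],[0,0,0],70],[[0,0,0],[0,0,0],70]])

```text
time: 4.55
tool_pos: [495.7, -123.2, 188.0]
tcp_rot: [-1.569, -0.014, -0.586]
contact_force: [-0.4, -0.9, 0.4]
grip_width: 70.0
```

```bash
python3 -c "
from h import *
im=viewer.capture('wrist');cv2.imwrite('pics/d.png',im)
delta([491.5,-121.5,146],-34.5)"
```

```text
t 4.6 pos [ 496.5 -123.5  189.3] rot [-89.87  -0.96 -33.59] F [-0.8  0.5  0.6] M [-0.04  0.04 -0.01] g 69.8 q6 -1.38
shift(cur) [-6.  43.2 -1.2] rot [-0.14  0.91  0.96] shift(final axes) [-5.2 43.3 -1.2]
```

View pics/d.png

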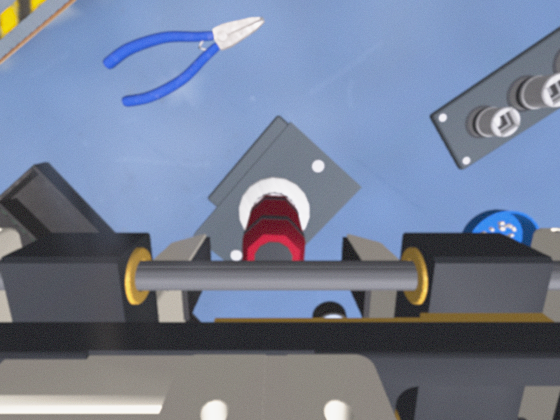

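```bash
python3 -c "
from h import *
print(onz('wrist',(274.5,206),100))
delta([491.5,-121.5,146],-34.5)"
```

```text
[ 490.08213626 -120.27259968  100.        ]
t 4.6 pos [ 496.5 -123.5  189.3] rot [-89.87  -0.96 -33.59] F [-0.8  0.5  0.6] M [-0.04  0.04 -0.01] g 69.8 q6 -1.38
shift(cur) [-6.  43.2 -1.2] rot [-0.14  0.91  0.96] shift(final axes) [-5.2 43.3 -1.2]
```

send_rows(moves=[[[-5,22,-1],[-0.1,0.9,1],70],[[0,21,0],[0,0,0],70],[[0,0,0],[0,0,0],70]])

```text
time: 4.97
tool_pos: [493.5, -122.4, 147.0]
tcp_rot: [-1.569, -0.003, -0.603]
contact_force: [-0.4, 0.1, 0.1]
grip_width: 70.5
```

```bash
python3 -c "
from h import *
delta([491.5,-121.5,146],-34.5)"
```

```text
t 4.97 pos [ 493.5 -122.4  147. ] rot [-89.91  -0.19 -34.52] F [-0.4  0.1  0.1] M [-0.04  0.01 -0.03] g 70.5 q6 -1.36
shift(cur) [-2.2  1.  -0.4] rot [-0.09 -0.02  0.19] shift(final axes) [-2.2  1.  -0.4]
```

send_rows(moves=[[[-2.5,1,0],[0,0,0.2],60],[[0,0,0],[0,0,0],40],[[0,0,0],[0,0,0],25],[[0,0,0],[0,0,0],20],[[0,0,0],[0,0,0],20],[[0,0,0],[0,0,0],20],[[0,0,0],[0,0,0],20]])

```text
time: 5.85
tool_pos: [492.3, -121.4, 148.1]
tcp_rot: [-1.569, -0.003, -0.602]
contact_force: [0.5, -0.2, -0.6]
grip_width: 31.9
```

```bash
python3 -c "
from h import *
delta([491.5,-121.5,146],-34.5)"
```

```text
t 5.85 pos [ 492.3 -121.4  148.1] rot [-89.87  -0.18 -34.52] F [ 0.5 -0.2 -0.6] M [-0.03  0.04  0.06] g 31.9 q6 -1.36
shift(cur) [-0.6  2.1 -0.6] rot [-0.13 -0.02  0.18] shift(final axes) [-0.6  2.1 -0.6]
```

send_rows(moves=[[[0,-10,0],[0,0,0],10],[[0,-30,0],[0,0,0],10],[[0,-40,0],[0,0,0],10],[[0,-30,0],[0,0,0],10],[[0,0,0],[0,0,0],10]])

```text
time: 6.48
tool_pos: [491.0, -120.8, 261.7]
tcp_rot: [-1.569, 0.0, -0.602]
contact_force: [0.8, -0.2, -2.8]
grip_width: 32.0
```

```bash
python3 -c "
from h import *
np.set_printoptions(precision=1,suppress=True)
im=viewer.capture('wrist');cv2.imwrite('pics/e_w.png',im)
for n in ['stand_hole','driver','socket_large_mouth']:
  print(n,[(k['point'],k['conf']) for k in spot_point('wrist',n)[:2]])
for k in spot_point('wrist','stand_hole')[:2]: print(onz('wrist',k['point'],96))
for k in spot_point('wrist','socket_large_mouth')[:2]: print(onz('wrist',k['point'],52))
s=viewer.capture('scene');cv2.imwrite('pics/e_s.png',cv2.resize(s[100:260,240:400],None,fx=4,fy=4,interpolation=cv2.INTER_CUBIC)[:600])
for k in spot_point('scene','stand_hole')[:2]: print(k,onz('scene',k['point'],96))
for n in ['driver_shoulder','driver','driver_grip']:
  print(n,[(k['point'],k['conf']) for k in spot_point('scene',n)[:2]])
o=bot.get_obs();T=Rt(o)
for y in (3,50,81): print(proj('scene',o['tool_pos']+T@[0,y,0]))
print(proj('wrist',o['tool_pos']+T@[0,50,0]))
delta([491.5,-121.5,146],-34.5)"
```

```text
stand_hole [([275.3, 195.2], 0.57)]
driver [([277.9, 233.1], 0.61)]
socket_large_mouth [([542.6, 71.9], 0.79)]
[ 487.3 -119.4   96. ]
[543.4 170.4  52. ]
driver_shoulder [([311.9, 174.2], 0.83)]
driver [([315.6, 155.1], 0.84), ([314.2, 172.2], 0.56)]
driver_grip [([318.3, 130.4], 0.9)]
[315.8 130.6]
[315.  153.8]
[314.6 168.4]
[275.9 235. ]
t 7.03 pos [ 490.  -120.5  259.1] rot [-90.    0.3 -34.5] F [ 0.9  0.3 -2.4] M [-0.  -0.1  0. ] g 32.0 q6 -1.36
shift(cur) [  2.5 113.1  -0.1] rot [-0.  -0.  -0.3] shift(final axes) [  1.8 113.1  -0. ]
```

View pics/e_w.png

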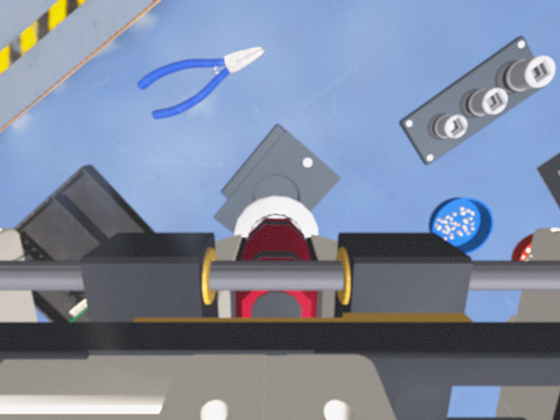

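View pics/e_s.png

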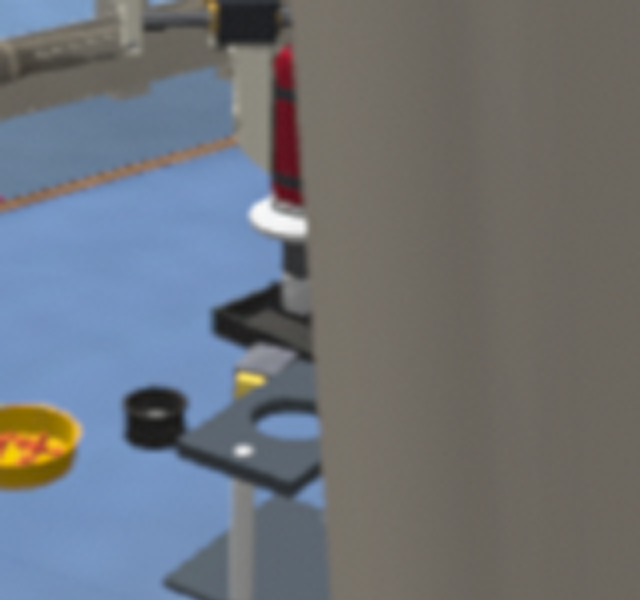

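send_rows(moves=[[[-5,0,20],[0,0,0],10],[[-12,8,45],[0,0,0],10],[[-12,8,45],[0,0,0],10],[[-12,10,45],[0,0,0],10],[[-12,10,45],[0,0,0],10],[[-12,10,45],[0,0,0],10],[[-6,10,20],[0,0,0],10],[[0,0,0],[0,0,0],10],[[0,0,0],[0,0,0],10]])

```text
time: 8.15
tool_pos: [585.0, 143.7, 200.5]
tcp_rot: [-1.572, 0.005, -0.606]
contact_force: [-0.4, 0.4, -2.8]
grip_width: 32.3
```

```bash
python3 -c "
from h import *
np.set_printoptions(precision=1,suppress=True)
im=viewer.capture('wrist');cv2.imwrite('pics/f_w.png',im)
for n,z in [('socket_large_mouth',52),('socket_middle_mouth',48),('socket_small_mouth',44),('rack',0)]:
  print(n,[(k['point'],k['conf'],onz('wrist',k['point'],z)) for k in spot_point('wrist',n)[:2]])
k=spot_point('wrist','socket_large_mouth')[0]['point'];u,v=int(k[0])-25,int(k[1])-25
cv2.imwrite('pics/f_c.png',cv2.resize(im[v:v+50,u:u+50],None,fx=12,fy=12,interpolation=cv2.INTER_CUBIC));print(u,v)
s=viewer.capture('scene');cv2.imwrite('pics/f_s.png',s)
print('top',onz('top',(199.7,188.8),52),onz('top',(240.8,189.2),44))
for k in spot_point('scene','stand_hole')[:2]: print(k,onz('scene',k['point'],96))
viewer.capture('top')
for k in spot_point('top','stand_hole')[:2]: print(k,onz('top',k['point'],96))
delta([541,169,180],-34.5)"
```

```text
socket_large_mouth [([279.4, 148.6], 0.93, array([548.2, 172.5,  52. ]))]
socket_middle_mouth [([234.0, 177.2], 0.72, array([546.2, 123.2,  48. ]))]
socket_small_mouth [([197.1, 203.4], 0.72, array([546.6,  78.4,  44. ]))]
rack [([240.6, 172.8], 0.95, array([549. , 122.5,   0. ])), ([233.5, 180.0], 0.72, array([550.9, 111.6,   0. ]))]
254 123
top [544.2 169.3  52. ] [546.2  76.1  44. ]
{'point': [243.6, 189.4], 'conf': 0.67} [533.7  63.4  96. ]
{'point': [328.6, 209.9], 'conf': 0.61} [ 490.9 -120.2   96. ]
t 8.65 pos [585.2 144.4 200.6] rot [-90.    0.3 -34.7] F [ 0.5 -0.7 -2.6] M [-0.  0. -0.] g 32.0 q6 -0.85
shift(cur) [-50.2  20.8  -4.9] rot [ 0.  -0.2 -0.3] shift(final axes) [-50.3  20.6  -4.7]
```

View pics/f_w.png

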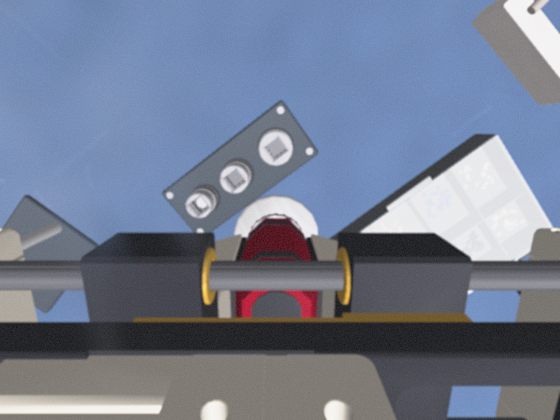

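View pics/f_c.png

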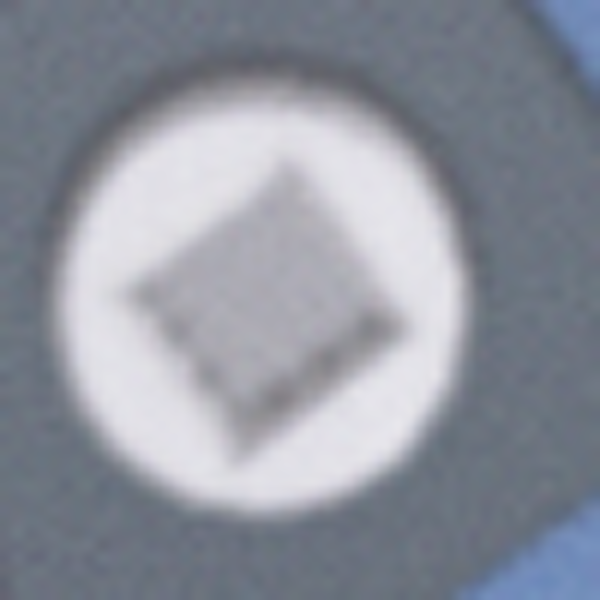

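View pics/f_s.png

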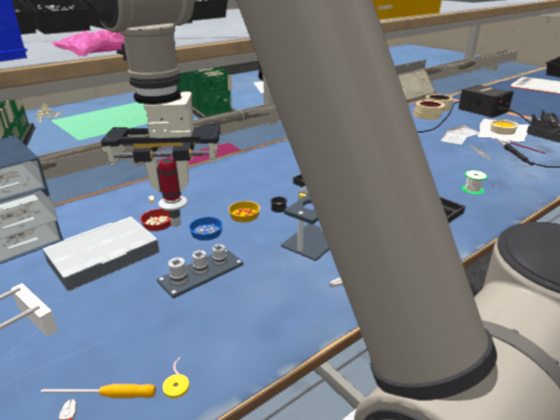

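```bash
python3 -c "
from h import *
np.set_printoptions(precision=1,suppress=True)
o=bot.get_obs();T=Rt(o);P=o['tool_pos']
for p in [(275.8,148.2),(276.1,148.7)]: 
  w=onz('wrist',p,52);print('mouth',w,'tool',T.T@(w-P))
im=cv2.imread('pics/f_w.png')
print(im[190:206,276].sum(1)//3)
print('cols',im[232,226:240].sum(1)//3,im[232,312:326].sum(1)//3)
for y in (48,50,52):
  a=np.linspace(0,2*np.pi,400)
  q=np.array([proj('wrist',P+T@[26*np.cos(t),y,26*np.sin(t)]) for t in a])
  print(y,q[:,1].min(),q[:,0].min(),q[:,0].max(), [round(float(proj('wrist',P+T@[-26+d,y,0])[1]),1) for d in (-2,0,2)])
# square angle
v=np.array([(285,155),(130,293),(240,460),(405,325)])/12+[254,123]
W=np.array([onz('wrist',p,52)[:2] for p in v]);d=np.roll(W,-1,0)-W
print(W.mean(0),np.degrees(np.arctan2(d[:,1],d[:,0]))%90,np.linalg.norm(d,axis=1))
print('tool yaw',np.degrees(o['tcp_rot'][2]))
cv2.imwrite('pics/f_fl.png',cv2.resize(im[185:245,225:325],None,fx=8,fy=8,interpolation=cv2.INTER_CUBIC))
cv2.imwrite('pics/f_sc.png',cv2.resize(cv2.imread('pics/f_s.png')[140:290,120:240],None,fx=4,fy=4,interpolation=cv2.INTER_CUBIC))
"
```

```text
mouth [546.2 171.1  52. ] tool [-46.5 148.8  -0.1]
mouth [546.7 171.1  52. ] tool [-46.1 148.8   0.2]
[150 152 148 148 141 147 170 203 220 226 226 226 229 231 231 233]
cols [144 144 147 143 144 149 147 156 183 206 217 223 224 226] [234 235 237 237 234 211 170 147 147 146 149 147 148 146]
48 194.88918635095976 233.76656001939116 318.0404232024664 [191.6, 194.9, 198.2]
50 194.1830257501724 234.18205266771585 317.6257389442073 [190.9, 194.2, 197.4]
52 193.49108691514144 234.58943946686102 317.2191453345225 [190.3, 193.5, 196.7]
[546.7 171. ] [ 6.3 88.7  4.4  1.2] [15.2 14.8 15.8 15.2]
tool yaw -34.706779860126616
```

View pics/f_fl.png

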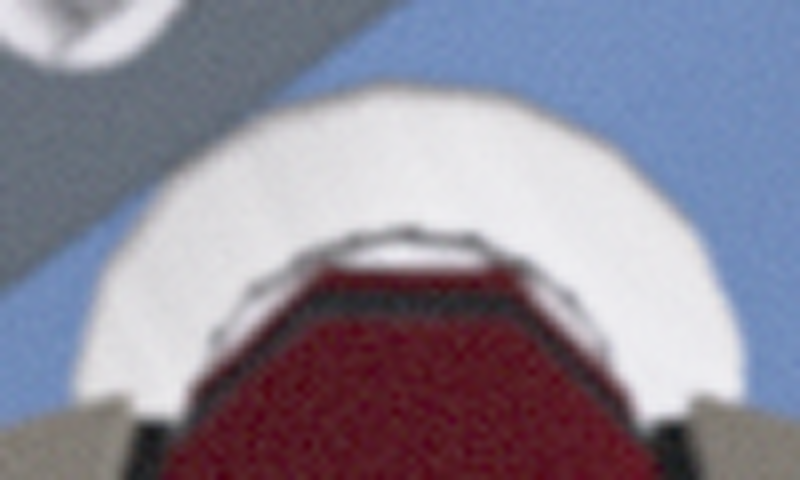

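View pics/f_sc.png

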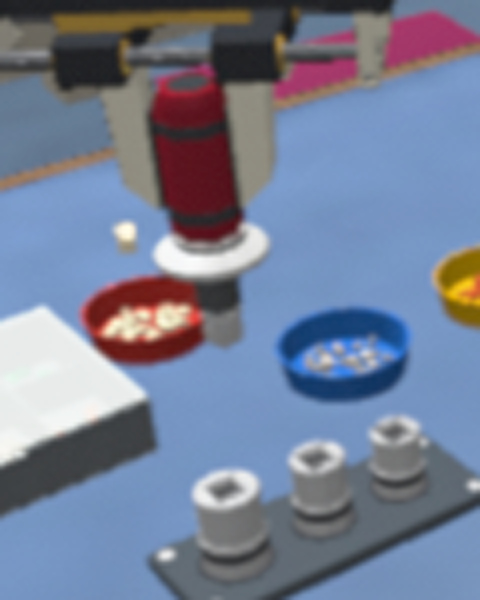

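```bash
python3 -c "
from h import *
im=cv2.imread('pics/f_s.png')[205:230,160:195]
cv2.imwrite('pics/f_z.png',cv2.resize(im,None,fx=20,fy=20,interpolation=cv2.INTER_CUBIC))
print(im[12:22,8:24].sum(2)//3)
"
```

```text
[[109  93  89  79  70  62  58  65  72  83  95 111 135 151 154 155]
 [122 124 127 114 102  89  83  92 103 115 118 118 137 152 156 156]
 [122 123 125 121 117 114 112 114 116 119 116 116 137 154 157 156]
 [111  98 100 113 122 121 119 118 118 115 111 113 132 149 155 157]
 [ 76  69  88 116 124 119 115 115 114 112 110 111 127 146 156 158]
 [ 49  54  83 114 122 119 114 114 113 111 109 110 126 146 156 157]
 [ 45  50  73 105 117 117 115 113 111 111 108 111 126 147 157 158]
 [ 44  48  68 101 116 116 114 112 110 109 109 115 133 150 158 158]
 [ 49  63  88 118 127 122 115 112 111 114 121 131 145 155 158 158]
 [ 72  98 124 141 144 138 130 123 121 130 143 152 156 158 157 158]]
```

View pics/f_z.png

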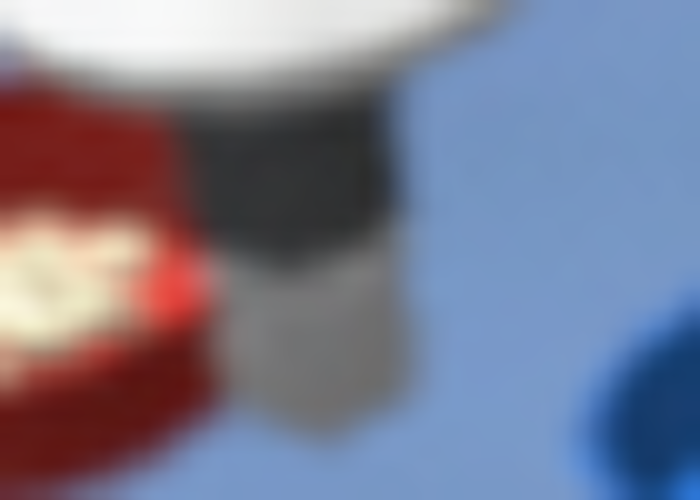

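send_rows(moves=[[[-16,0,0],[0,0,-0.3],10],[[-16,10,0],[0,0,0],10],[[-16,15,0],[0,0,0],10],[[0,8,0],[0,8,0],10],[[0,0,0],[0,8,0],10],[[0,0,0],[0,0,0],10],[[0,0,0],[0,0,0],10]])

```text
time: 9.52
tool_pos: [538.9, 176.2, 167.3]
tcp_rot: [-1.572, -0.0, -0.887]
contact_force: [0.1, 0.1, -2.2]
grip_width: 31.5
```

```bash
python3 -c "
from h import *
im=viewer.capture('scene');cv2.imwrite('pics/g.png',cv2.resize(im[150:300,120:240],None,fx=5,fy=5,interpolation=cv2.INTER_CUBIC)[100:700])
cv2.imwrite('pics/g0.png',im)
o=bot.get_obs();T=Rt(o)
for y in (83,98): print(proj('scene',o['tool_pos']+T@[1.1,y,0]))
print('mouth',proj('scene',[545.8,170.8,52]))
delta([545.1,171.7,165],-51)"
```

```text
[172.41315397 249.54130429]
[173.46270698 256.32774978]
mouth [175.35353779 261.52738439]
t 9.57 pos [538.9 176.2 167.3] rot [-90.04   0.   -50.82] F [ 0.1 -0.3 -3.3] M [-0.08  0.   -0.02] g 31.9 q6 -0.5
shift(cur) [7.4 2.3 1.9] rot [ 0.04  0.18 -0.  ] shift(final axes) [7.4 2.3 2. ]
```

View pics/g.png

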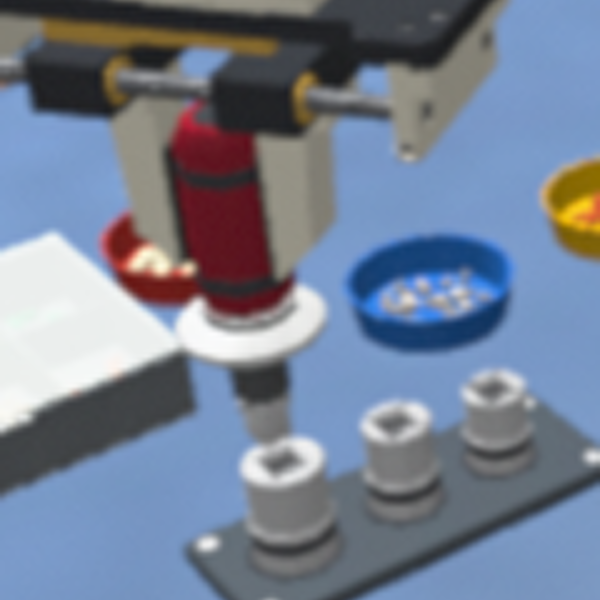

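```bash
python3 -c "
from h import *
im=cv2.imread('pics/g0.png')[225:262,160:190]
cv2.imwrite('pics/g1.png',cv2.resize(im,None,fx=16,fy=16,interpolation=cv2.INTER_CUBIC))
"
```

```text
(no output)
```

View pics/g1.png

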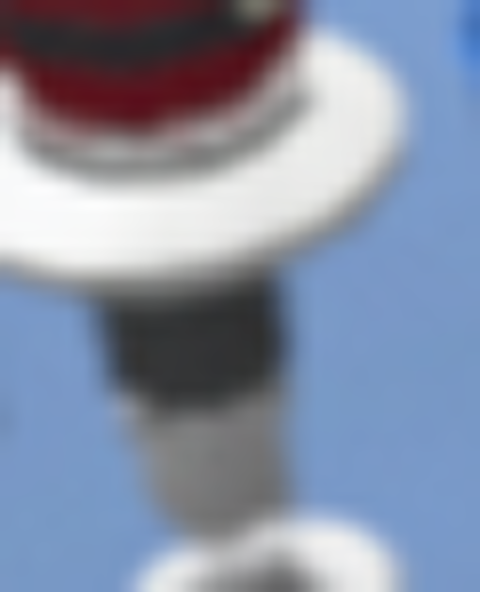

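send_rows(moves=[[[7.5,4,1.8],[0,0,0],10],[[0,4,0],[0,7,0],10],[[0,0,0],[0,0,0],10],[[0,0,0],[0,0,0],10]])

```text
time: 10.07
tool_pos: [546.4, 170.5, 158.9]
tcp_rot: [-1.571, -0.001, -1.006]
contact_force: [-0.4, 0.1, -2.9]
grip_width: 31.7
```

```bash
python3 -c "
from h import *
delta([545.2,171.3,155],-58)"
```

```text
t 10.07 pos [546.4 170.5 158.9] rot [-9.000e+01 -5.000e-02 -5.763e+01] F [-0.4  0.1 -2.9] M [-0.04  0.07 -0.04] g 31.7 q6 -0.4
shift(cur) [-1.3  3.9 -0.6] rot [-0.    0.37  0.05] shift(final axes) [-1.3  3.9 -0.6]
```

send_rows(moves=[[[-1.2,3,-0.5],[0,0,0],10],[[0,2,0],[0,0,0],10],[[0,2,0],[0,0,0],10],[[0,0,0],[0,0,0],10]])

```text
time: 10.58
tool_pos: [545.4, 171.2, 151.5]
tcp_rot: [-1.571, -0.001, -1.003]
contact_force: [-0.2, -0.9, -3.5]
grip_width: 32.0
```

```bash
python3 -c "
from h import *
im=viewer.capture('scene');cv2.imwrite('pics/h.png',cv2.resize(im[180:300,130:230],None,fx=5,fy=5,interpolation=cv2.INTER_CUBIC))
delta([545.2,171.3,150],-58)"
```

```text
t 10.62 pos [545.4 171.2 151.6] rot [-8.998e+01 -6.000e-02 -5.746e+01] F [ 0.5 -0.6 -3.3] M [-0.03  0.04 -0.05] g 32.3 q6 -0.4
shift(cur) [-0.2  1.6 -0.2] rot [-0.02  0.54  0.06] shift(final axes) [-0.2  1.6 -0.2]
```

View pics/h.png

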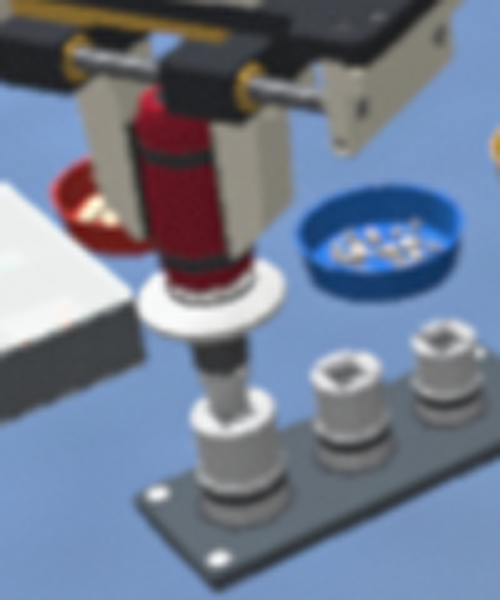

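send_rows(moves=[[[0,1.5,0],[0,0,0],10],[[0,1.5,0],[0,0,0],10],[[0,0,0],[0,0,0],10]])

```text
time: 11.0
tool_pos: [545.5, 171.3, 148.5]
tcp_rot: [-1.57, -0.001, -1.003]
contact_force: [-0.9, -0.3, -3.1]
grip_width: 32.0
```

```bash
python3 -c "
from h import *
delta([545.2,171.3,150],-58)"
```

```text
t 11.0 pos [545.5 171.3 148.5] rot [-8.997e+01 -6.000e-02 -5.745e+01] F [-0.9 -0.3 -3.1] M [-0.05 -0.02 -0.04] g 32.0 q6 -0.4
shift(cur) [-0.2 -1.5 -0.2] rot [-0.03  0.55  0.06] shift(final axes) [-0.2 -1.5 -0.2]
```

send_rows(moves=[[[0,1.5,0],[0,0,0],10],[[0,1.5,0],[0,0,0],10],[[0,0,0],[0,0,0],10]])

```text
time: 11.38
tool_pos: [545.7, 171.0, 145.9]
tcp_rot: [-1.57, -0.002, -1.003]
contact_force: [-0.2, 0.6, -3.3]
grip_width: 31.9
```

send_rows(moves=[[[0,1.5,0],[0,0,0],10],[[0,1.5,0],[0,0,0],10],[[0,0,0],[0,0,0],10]])

```text
time: 11.75
tool_pos: [545.6, 170.9, 142.9]
tcp_rot: [-1.57, -0.002, -1.002]
contact_force: [-1.3, -0.6, -1.7]
grip_width: 31.9
```

```bash
python3 -c "
from h import *
delta([545.2,171.3,150],-58)"
```

```text
t 11.75 pos [545.6 170.9 142.9] rot [-89.95  -0.11 -57.44] F [-1.3 -0.6 -1.7] M [-0.23  0.12  0.04] g 31.9 q6 -0.4
shift(cur) [-0.5 -7.1 -0.2] rot [-0.05  0.56  0.11] shift(final axes) [-0.6 -7.1 -0.2]
```

```bash
python3 -c "
from h import *
im=viewer.capture('scene');cv2.imwrite('pics/i.png',cv2.resize(im[220:290,150:210],None,fx=8,fy=8,interpolation=cv2.INTER_CUBIC))
delta([545.2,171.3,150],-58)"
```

```text
t 11.8 pos [545.6 170.9 142.9] rot [-89.95  -0.11 -57.44] F [ 0.2 -2.3 -1.3] M [-0.22  0.07  0.02] g 32.0 q6 -0.4
shift(cur) [-0.6 -7.1 -0.1] rot [-0.05  0.56  0.11] shift(final axes) [-0.6 -7.1 -0.2]
```

View pics/i.png

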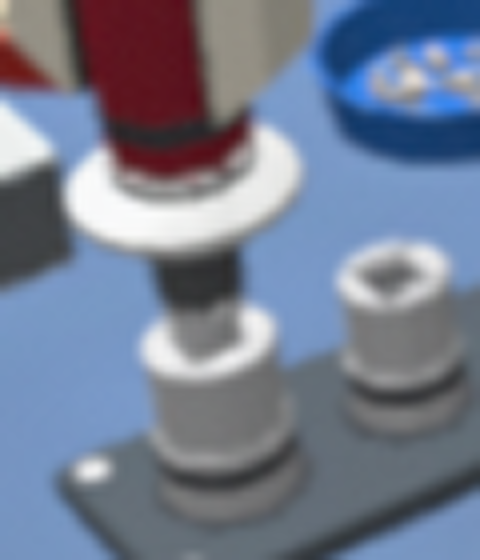

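send_rows(moves=[[[0,1.5,0],[0,0,0],10],[[0,1,0],[0,0,0],10]])

```text
time: 12.05
tool_pos: [545.9, 170.9, 141.5]
tcp_rot: [-1.569, -0.003, -1.002]
contact_force: [-2.4, -0.5, 5.7]
grip_width: 32.1
```

```bash
python3 -c "
from h import *
delta([545.2,171.3,150],-58)"
```

```text
t 12.05 pos [545.9 170.9 141.5] rot [-89.89  -0.15 -57.43] F [-2.4 -0.5  5.7] M [-0.36  0.66  0.08] g 32.1 q6 -0.4
shift(cur) [-0.7 -8.5 -0.4] rot [-0.11  0.57  0.15] shift(final axes) [-0.7 -8.5 -0.4]
```

send_rows(moves=[[[0,0.5,0],[0,2.5,0],10],[[0,0.5,0],[0,2.5,0],10]])

```text
time: 12.3
tool_pos: [546.0, 170.7, 141.6]
tcp_rot: [-1.568, -0.003, -1.092]
contact_force: [-2.3, -1.7, 3.3]
grip_width: 31.5
```

```bash
python3 -c "
from h import *
delta([545.2,171.3,150],-58)"
```

```text
t 12.3 pos [546.  170.7 141.6] rot [-89.85  -0.18 -62.54] F [-2.3 -1.7  3.3] M [-0.43  0.52  0.14] g 31.5 q6 -0.31
shift(cur) [-0.8 -8.4 -0.4] rot [-0.15 -4.54  0.19] shift(final axes) [-0.9 -8.4 -0.3]
```

send_rows(moves=[[[0,0.3,-0.6],[0.1,-3,0.2],10],[[0,1,-0.2],[0,0,0],10]])

```text
time: 12.55
tool_pos: [545.6, 170.3, 141.2]
tcp_rot: [-1.565, -0.001, -1.039]
contact_force: [-2.1, -0.9, 6.1]
grip_width: 31.8
```

```bash
python3 -c "
from h import *
delta([545.2,171.3,150],-58)"
```

```text
t 12.55 pos [545.6 170.3 141.2] rot [-8.967e+01 -3.000e-02 -5.952e+01] F [-2.1 -0.9  6.1] M [-0.41  0.44 -0.01] g 31.8 q6 -0.37
shift(cur) [-1.1 -8.8  0.2] rot [-0.33 -1.52  0.04] shift(final axes) [-1.1 -8.8  0.2]
```

send_rows(moves=[[[-0.2,1.5,-0.3],[-0.3,0,0],10],[[0,1.5,0],[0,0,0],10]])

```text
time: 12.8
tool_pos: [545.9, 170.5, 139.9]
tcp_rot: [-1.568, -0.001, -1.041]
contact_force: [-2.2, -1.3, 5.3]
grip_width: 31.7
```

```bash
python3 -c "
from h import *
delta([545.2,171.3,150],-58)"
```

```text
t 12.8 pos [545.9 170.5 139.9] rot [-89.84  -0.09 -59.65] F [-2.2 -1.3  5.3] M [-0.29  0.57  0.02] g 31.7 q6 -0.36
shift(cur) [ -1.  -10.1  -0.2] rot [-0.16 -1.65  0.09] shift(final axes) [ -1.  -10.1  -0.2]
```

send_rows(moves=[[[0,1.5,-0.3],[-0.1,0,0],10],[[0,1.5,0],[0,0,0],10],[[0,1.5,0],[0,0,0],10]])

```text
time: 13.18
tool_pos: [545.5, 170.5, 135.3]
tcp_rot: [-1.57, -0.001, -1.043]
contact_force: [0.7, -0.8, -1.7]
grip_width: 31.7
```

```bash
python3 -c "
from h import *
delta([545.2,171.3,150],-58)"
```

```text
t 13.18 pos [545.5 170.5 135.3] rot [-8.993e+01 -8.000e-02 -5.975e+01] F [ 0.7 -0.8 -1.7] M [-0.25 -0.04  0.04] g 31.7 q6 -0.36
shift(cur) [ -0.8 -14.7   0.1] rot [-0.07 -1.75  0.09] shift(final axes) [ -0.8 -14.7   0.1]
```

send_rows(moves=[[[0,1,0],[0,0,0],10],[[0,1,0],[0,0,0],10]])

```text
time: 13.42
tool_pos: [546.0, 170.5, 134.7]
tcp_rot: [-1.568, -0.002, -1.043]
contact_force: [-4.1, -1.2, 12.3]
grip_width: 32.0
```

```bash
python3 -c "
from h import *
delta([545.2,171.3,150],-58)"
```

```text
t 13.43 pos [546.  170.5 134.7] rot [-89.87  -0.12 -59.77] F [-4.1 -1.2 12.3] M [-0.46  1.11  0.02] g 32.0 q6 -0.36
shift(cur) [ -1.  -15.3  -0.2] rot [-0.13 -1.77  0.12] shift(final axes) [ -1.1 -15.3  -0.2]
```

send_rows(moves=[[[0,1.2,-0.2],[0,0,0],10],[[0,0.8,0],[0,0,0],10]])

```text
time: 13.68
tool_pos: [545.8, 170.5, 134.8]
tcp_rot: [-1.568, -0.002, -1.044]
contact_force: [-4.0, 0.0, 7.8]
grip_width: 31.7
```

```bash
python3 -c "
from h import *
im=viewer.capture('scene');cv2.imwrite('pics/j.png',cv2.resize(im[220:290,150:210],None,fx=8,fy=8,interpolation=cv2.INTER_CUBIC))
delta([545.2,171.3,150],-58)"
```

```text
t 13.72 pos [545.8 170.5 134.7] rot [-89.82  -0.14 -59.79] F [-4.2 -1.   8.4] M [-0.39  0.9   0.04] g 32.1 q6 -0.36
shift(cur) [ -1.  -15.3  -0. ] rot [-0.18 -1.79  0.14] shift(final axes) [ -1.  -15.3  -0. ]
```

View pics/j.png

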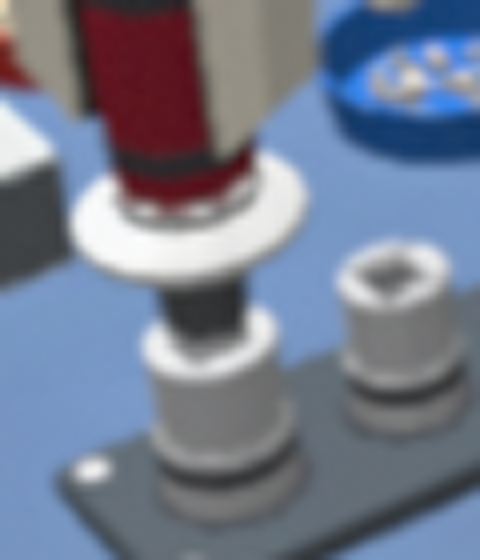

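```bash
python3 -c "
from h import *
np.set_printoptions(precision=1,suppress=True)
o=bot.get_obs();T=Rt(o);P=o['tool_pos']
f=lambda p:(proj('scene',p)-[150,220])*8+3.5
a=np.linspace(0,2*np.pi,200)
def circ(c,r):
  q=np.array([f(c+[r*np.cos(t),r*np.sin(t),0]) for t in a]);return q.min(0),q.max(0)
ax=P+T@[1.1,0,0]
for nm,c,r in [('face',[545.8,170.4,52],16),('base',[545.8,170.4,10],16),('shoulder',ax-[0,0,83],10.5),('flange bottom',ax-[0,0,52],26),('flange top?',ax-[0,0,48],26)]: print(nm,circ(np.array(c),r))
"
```

```text
face (array([137.5, 294.7]), array([277.9, 376.8]))
base (array([161.1, 436.6]), array([297.9, 521.4]))
shoulder (array([164.4, 307. ]), array([256.4, 360.8]))
flange bottom (array([ 77. , 160.3]), array([309.3, 289.9]))
flange top? (array([ 74.5, 146.1]), array([307.4, 275.2]))
```

```bash
python3 -c "
from h import *
np.set_printoptions(precision=1,suppress=True)
f=lambda p:(proj('scene',p)-[160,205])*20+9.5
a=np.linspace(0,2*np.pi,200)
def circ(c,r):
  q=np.array([f(c+[r*np.cos(t),r*np.sin(t),0]) for t in a]);return q.min(0),q.max(0)
ax=np.array([585.2,144.4,200.6])+1.1*np.array([.82,-.57,0])
for nm,c,r in [('shoulder',ax-[0,0,83],10.5),('foot',ax-[0,0,98],9),('foot lead',ax-[0,0,98],7),('flange bottom',ax-[0,0,52],26)]: print(nm,circ(np.array(c),r))
"
```

```text
shoulder (array([184.9, 210.7]), array([412.6, 324.8]))
foot (array([221.9, 353.9]), array([415.2, 453.3]))
foot lead (array([243.4, 364.7]), array([393.8, 442. ]))
flange bottom (array([ -31.8, -153.8]), array([543., 118.]))
```

send_rows(moves=[[[-0.3,2,-0.6],[-0.2,0,0.1],10],[[-0.2,1.5,-0.4],[0,0,0],10]])

```text
time: 13.98
tool_pos: [545.8, 170.5, 134.6]
tcp_rot: [-1.567, -0.002, -1.044]
contact_force: [-4.6, -1.1, 12.5]
grip_width: 31.4
```

```bash
python3 -c "
from h import *
delta([545.2,171.3,150],-58)"
```

```text
t 13.97 pos [545.8 170.5 134.6] rot [-89.79  -0.14 -59.8 ] F [-4.6 -1.1 12.5] M [-0.46  1.03  0.05] g 31.4 q6 -0.36
shift(cur) [ -0.9 -15.4  -0. ] rot [-0.21 -1.8   0.15] shift(final axes) [ -1.  -15.4  -0.1]
```

send_rows(moves=[[[-0.2,3,-0.5],[-0.2,0,0.1],10],[[0,3,-0.5],[0,0,0],10],[[0,3,0],[0,0,0],10]])

```text
time: 14.35
tool_pos: [546.3, 170.3, 134.4]
tcp_rot: [-1.564, -0.004, -1.044]
contact_force: [-9.3, -2.0, 24.4]
grip_width: 31.8
```

```bash
python3 -c "
from h import *
delta([545.2,171.3,150],-58)"
```

```text
t 14.35 pos [546.3 170.3 134.4] rot [-89.58  -0.23 -59.8 ] F [-9.3 -2.  24.4] M [-0.76  2.12 -0.04] g 31.8 q6 -0.36
shift(cur) [ -1.4 -15.7  -0.3] rot [-0.41 -1.8   0.24] shift(final axes) [ -1.5 -15.6  -0.4]
```

send_rows(moves=[[[0,-0.5,-0.5],[-0.4,0,0.2],10],[[0,-2,0],[0,0,0],10],[[0,-3,0],[0,0,0],10],[[0,-3,0],[0,0,0],10]])

```text
time: 14.85
tool_pos: [545.2, 170.2, 141.5]
tcp_rot: [-1.573, 0.001, -1.044]
contact_force: [0.1, -0.6, -4.3]
grip_width: 31.8
```

```bash
python3 -c "
from h import *
im=viewer.capture('scene');cv2.imwrite('pics/k.png',cv2.resize(im[220:290,150:210],None,fx=8,fy=8,interpolation=cv2.INTER_CUBIC))
delta([545.5,170.5,150],-59.8)"
```

```text
t 14.9 pos [545.4 170.2 141.9] rot [-9.008e+01  4.000e-02 -5.983e+01] F [ 0.9 -0.7 -3.2] M [-0.03  0.02 -0.04] g 31.7 q6 -0.36
shift(cur) [-0.2 -8.1  0.2] rot [ 0.08 -0.03 -0.04] shift(final axes) [-0.2 -8.1  0.3]
```

View pics/k.png

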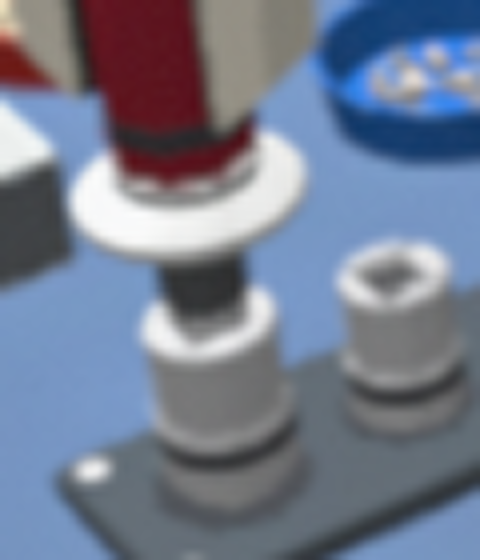

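send_rows(moves=[[[0,-5,0],[0,0,0],10],[[0,-8,0],[0,0,0],10],[[0,-12,0],[0,0,0],10],[[0,-20,0],[0,0,0],10],[[0,-25,0],[0,0,0],10],[[0,-30,0],[0,0,0],10],[[0,-15,0],[0,0,0],10],[[0,0,0],[0,0,0],10]])

```text
time: 15.9
tool_pos: [545.7, 170.3, 265.5]
tcp_rot: [-1.568, -0.001, -1.044]
contact_force: [0.4, -0.6, -4.6]
grip_width: 32.2
```

```bash
python3 -c "
from h import *
np.set_printoptions(precision=1,suppress=True)
im=viewer.capture('scene');cv2.imwrite('pics/l.png',im)
print(spot_point('scene','stand_hole')[:1])
im=viewer.capture('top');cv2.imwrite('pics/l_t.png',im[130:270,150:400])
for k in spot_point('top','stand_hole')[:1]: print(k,onz('top',k['point'],96))
o=bot.get_obs();T=Rt(o)
print(proj('scene',o['tool_pos']+T@[1.1,125,0]))
delta([492.3,-121.4,260],-34.5)"
```

```text
[{'point': [311.3, 203.0], 'conf': 0.82}]
{'point': [327.4, 210.5], 'conf': 0.92} [ 489.5 -117.7   96. ]
[170.5 222. ]
t 16.1 pos [544.7 170.1 262.6] rot [-90.2   0.1 -59.8] F [-1.  -0.5 -4. ] M [-0.1  0.1 -0. ] g 32.3 q6 -0.36
shift(cur) [ 225.6    2.9 -191.8] rot [  0.1 -25.3  -0.1] shift(final axes) [ 121.9    2.6 -269.9]
```

View pics/l.png

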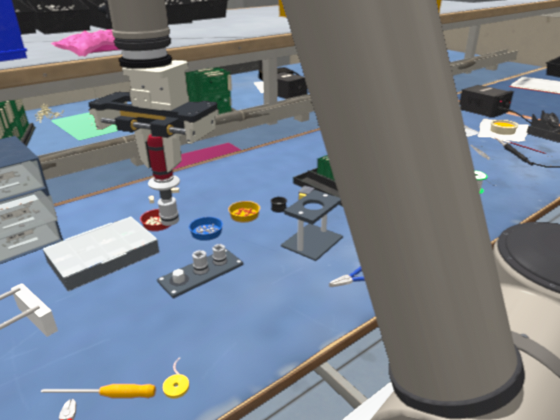

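View pics/l_t.png

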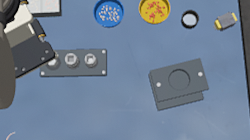

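```bash
python3 -c "
from h import *
t=cv2.imread('pics/l_t.png')[55:120,140:215];s=cv2.imread('pics/l.png')[180:235,275:345]
cv2.imwrite('pics/m_t.png',cv2.resize(t,None,fx=8,fy=8,interpolation=cv2.INTER_CUBIC))
cv2.imwrite('pics/m_s.png',cv2.resize(s,None,fx=8,fy=8,interpolation=cv2.INTER_CUBIC))
"
```

```text
(no output)
```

View pics/m_t.png

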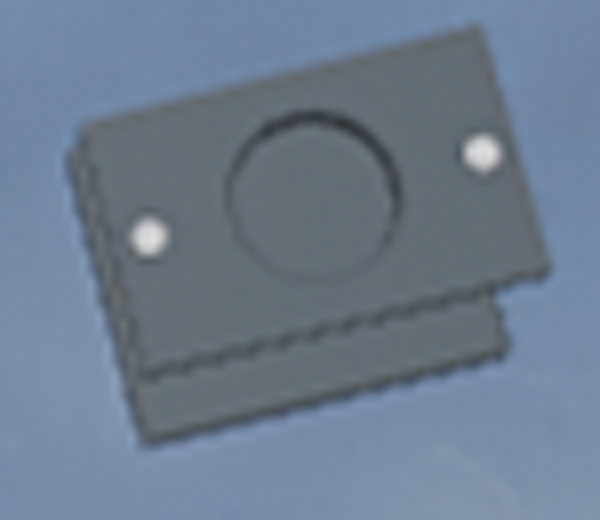

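View pics/m_s.png

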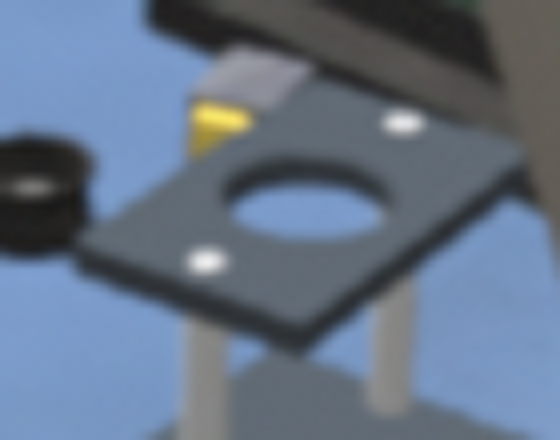

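```bash
python3 -c "
from h import *
print(onz('top',(328.8,208.9),96),onz('scene',(313,204),96),tri([ray('top',(328.8,208.9)),ray('scene',(313,204))]))
delta([490,-120,262],-59.8)"
```

```text
[ 493.06019184 -120.65362275   96.        ] [ 492.24954984 -121.42844885   96.        ] (array([ 492.65803128, -121.04614452,   96.02256092]), [np.float64(0.5593132592021123), np.float64(0.5593132592020308)])
t 16.1 pos [544.7 170.1 262.6] rot [-9.015e+01  6.000e-02 -5.983e+01] F [-1.  -0.5 -4. ] M [-0.09  0.06 -0.01] g 32.3 q6 -0.36
shift(cur) [ 223.3    0.9 -193.1] rot [ 0.15 -0.03 -0.06] shift(final axes) [ 223.2    0.6 -193.2]
```

send_rows(moves=[[[12,0,-10],[0.1,0,0],10],[[26,0,-22],[0,0,0],10],[[28,0,-24],[0,0,0],10],[[28,0,-24],[0,0,0],10],[[28,0,-24],[0,0,0],10],[[28,0,-24],[0,0,0],10],[[28,0,-24],[0,0,0],10],[[24,0,-21],[0,0,0],10],[[14,0,-12],[0,0,0],10],[[0,0,0],[0,0,0],10],[[0,0,0],[0,0,0],10]])

```text
time: 17.48
tool_pos: [484.8, -125.8, 256.9]
tcp_rot: [-1.583, 0.006, -1.047]
contact_force: [-0.2, 0.9, -3.8]
grip_width: 31.9
```

```bash
python3 -c "
from h import *
delta([492.2,-120.1,225],-59.8)"
```

```text
t 17.48 pos [ 484.8 -125.8  256.9] rot [-90.71   0.34 -60.01] F [-0.2  0.9 -3.8] M [-0.02 -0.05 -0.  ] g 31.9 q6 -0.92
shift(cur) [-1.1 31.8  9.6] rot [ 0.7  -0.21 -0.34] shift(final axes) [-1.2 31.9  9.2]
```

Correct position and tilt, staying above the plate, then check.

send_rows(moves=[[[-1,10,9],[0.7,0,-0.3],10],[[0,10,0],[0,0,0],10],[[0,0,0],[0,0,0],10],[[0,0,0],[0,0,0],10]])

```text
time: 17.98
tool_pos: [492.4, -117.8, 234.5]
tcp_rot: [-1.571, 0.002, -1.044]
contact_force: [-0.4, 0.1, -4.4]
grip_width: 31.9
```

```bash
python3 -c "
from h import *
viewer.capture('wrist');im=viewer.capture('wrist');cv2.imwrite('pics/n.png',im[120:250,180:370])
im=viewer.capture('scene');cv2.imwrite('pics/n_s.png',im)
delta([492.2,-120.1,225],-59.8)"
```

```text
t 18.12 pos [ 492.4 -118.1  234.8] rot [-89.98   0.09 -59.86] F [ 0.3 -0.3 -4. ] M [-0.04  0.05  0.05] g 31.8 q6 -0.91
shift(cur) [ 1.6  9.8 -1.2] rot [-0.02 -0.06 -0.09] shift(final axes) [ 1.6  9.8 -1.2]
```

View pics/n_s.png

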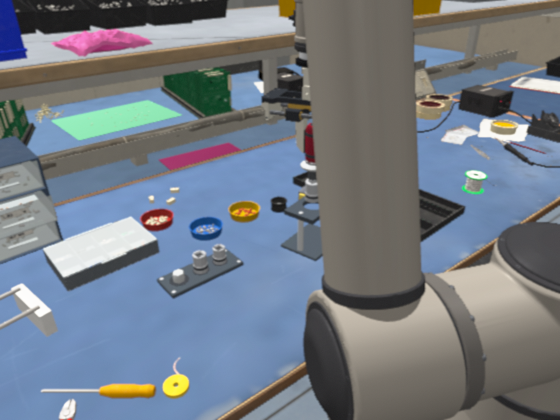

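View pics/n.png

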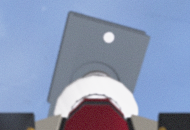

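send_rows(moves=[[[1.6,4,-1.2],[0,0,0],10],[[0,5,0],[0,0,0],10],[[0,5,0],[0,0,0],10],[[0,5,0],[0,0,0],10],[[0,0,0],[0,0,0],10]])

```text
time: 18.75
tool_pos: [492.0, -120.5, 214.5]
tcp_rot: [-1.57, 0.001, -1.045]
contact_force: [-0.6, -0.2, -3.8]
grip_width: 31.9
```

```bash
python3 -c "
from h import *
im=viewer.capture('scene');cv2.imwrite('pics/o.png',cv2.resize(im[140:260,260:350],None,fx=5,fy=5,interpolation=cv2.INTER_CUBIC))
delta([492.2,-120.1,151],-59.8)"
```

```text
t 18.8 pos [ 492.2 -120.5  214.8] rot [-8.996e+01  6.000e-02 -5.988e+01] F [-0.4  0.4 -3.7] M [-0.09 -0.   -0.02] g 32.0 q6 -0.92
shift(cur) [-0.3 63.8  0.2] rot [-0.04 -0.08 -0.06] shift(final axes) [-0.4 63.8  0.2]
```

View pics/o.png

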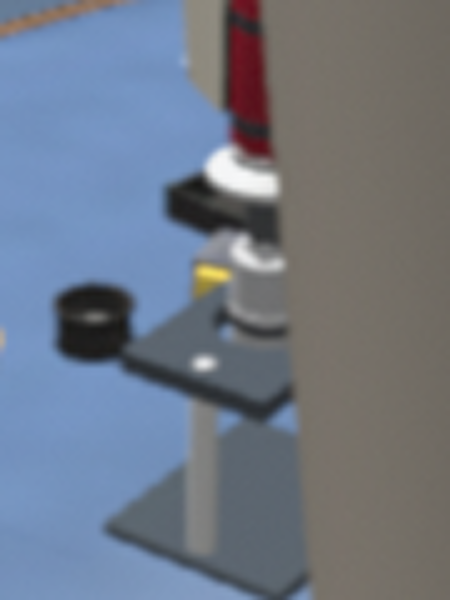

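send_rows(moves=[[[0,6,0],[0,0,0],10],[[0,8,0],[0,0,0],10],[[0,8,0],[0,0,0],10],[[0,8,0],[0,0,0],10],[[0,8,0],[0,0,0],10],[[0,8,0],[0,0,0],10],[[0,4,0],[0,0,0],10],[[0,0,0],[0,0,0],10]])

```text
time: 19.8
tool_pos: [492.2, -120.4, 160.9]
tcp_rot: [-1.57, 0.001, -1.045]
contact_force: [0.7, 0.1, -3.7]
grip_width: 31.9
```

```bash
python3 -c "
from h import *
delta([492.2,-120.1,148],-59.8)"
```

```text
t 19.8 pos [ 492.2 -120.4  160.9] rot [-8.998e+01  8.000e-02 -5.988e+01] F [ 0.7  0.1 -3.7] M [-0.05  0.02  0.07] g 31.9 q6 -0.92
shift(cur) [-0.3 12.9  0.2] rot [-0.02 -0.08 -0.08] shift(final axes) [-0.3 12.9  0.2]
```

send_rows(moves=[[[0,5,0],[0,0,0],10],[[0,5,0],[0,0,0],10],[[0,1,0],[0,0,0],10],[[0,1,0],[0,0,0],10],[[0,0,0],[0,0,0],10]])

```text
time: 20.42
tool_pos: [492.6, -120.6, 148.7]
tcp_rot: [-1.57, 0.0, -1.045]
contact_force: [-0.7, 0.3, -4.6]
grip_width: 31.9
```

```bash
python3 -c "
from h import *
delta([492.2,-120.1,148],-59.8)"
```

```text
t 20.43 pos [ 492.6 -120.6  148.7] rot [-8.993e+01  1.000e-02 -5.988e+01] F [-0.7  0.3 -4.6] M [-0.04  0.06 -0.01] g 31.9 q6 -0.92
shift(cur) [-0.6  0.7 -0.1] rot [-0.07 -0.08 -0.01] shift(final axes) [-0.6  0.7 -0.1]
```

send_rows(moves=[[[0,1,0],[0,0,0],10],[[0,1,0],[0,0,0],10],[[0,0,0],[0,0,0],10]])

```text
time: 20.8
tool_pos: [492.9, -120.6, 148.3]
tcp_rot: [-1.569, -0.001, -1.045]
contact_force: [-0.2, 0.9, -4.5]
grip_width: 31.6
```

send_rows(moves=[[[0,1.5,0],[0,0,0],10],[[0,0.5,0],[0,0,0],10]])

```text
time: 21.05
tool_pos: [492.9, -120.6, 148.1]
tcp_rot: [-1.568, -0.002, -1.045]
contact_force: [-3.2, 1.1, 0.8]
grip_width: 32.0
```

send_rows(moves=[[[0,0,0],[0,0,0],34],[[0,0,0],[0,0,0],45],[[0,0,0],[0,0,0],70],[[0,0,0],[0,0,0],70],[[0,0,0],[0,0,0],70],[[0,0,0],[0,0,0],70]])

```text
time: 21.8
tool_pos: [494.1, -121.2, 148.3]
tcp_rot: [-1.566, -0.005, -1.045]
contact_force: [-0.2, -1.0, 0.2]
grip_width: 69.9
```

```bash
python3 -c "
from h import *
im=viewer.capture('wrist');cv2.imwrite('pics/p.png',im)
delta([492.2,-120.1,148],-59.8)"
```

```text
t 21.85 pos [ 494.1 -121.2  148.2] rot [-89.73  -0.26 -59.87] F [ 0.4 -0.   0. ] M [-0.05 -0.01  0.02] g 69.9 q6 -0.92
shift(cur) [-1.9  0.2 -1.1] rot [-0.27 -0.06  0.26] shift(final axes) [-1.9  0.2 -1.1]
```

View pics/p.png

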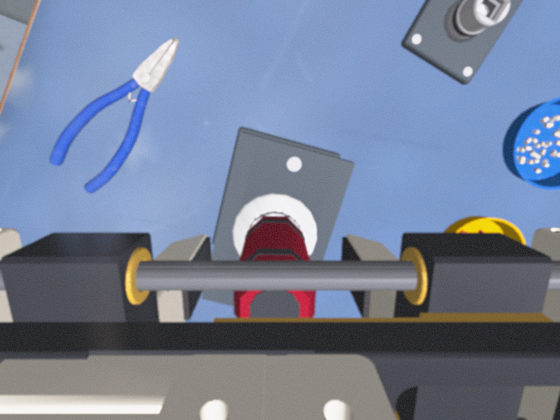

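Released, driver upright; fingers clear both sides. Retreat straight up and then aside.

send_rows(moves=[[[0,-15,0],[-0.3,0,0.3],80],[[0,-25,0],[0,0,0],85],[[0,-35,0],[0,0,0],85],[[0,-40,0],[0,0,0],85],[[0,-30,0],[0,0,0],85],[[-20,-5,30],[0,0,0],85],[[-25,0,45],[0,0,0],85],[[-25,0,45],[0,0,0],85],[[-25,0,45],[0,0,0],85],[[0,0,0],[0,0,0],85],[[0,0,0],[0,0,0],85]])

```text
time: 23.22
tool_pos: [591.7, 47.9, 302.8]
tcp_rot: [-1.572, 0.001, -1.047]
contact_force: [-0.5, 0.7, 0.0]
grip_width: 85.5
```

```bash
python3 -c "
from h import *
im=viewer.capture('scene');cv2.imwrite('pics/q.png',im)
cv2.imwrite('pics/q1.png',cv2.resize(im[150:260,270:350],None,fx=5,fy=5,interpolation=cv2.INTER_CUBIC))
im=viewer.capture('top');cv2.imwrite('pics/q2.png',cv2.resize(im[120:300,160:400],None,fx=3,fy=3))
delta([492.2,-120.1,148],-59.8)"
```

```text
t 23.32 pos [591.5  47.3 303. ] rot [-9.003e+01  5.000e-02 -6.008e+01] F [ 0.2 -0.3 -0.2] M [-0.03 -0.01  0.  ] g 85.0 q6 -0.57
shift(cur) [  95.7  155.1 -169.5] rot [ 0.03 -0.28 -0.05] shift(final axes) [  94.7  155.  -170. ]
```

View pics/q.png

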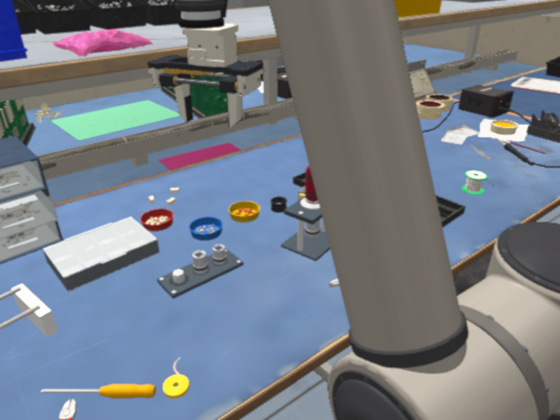

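View pics/q1.png

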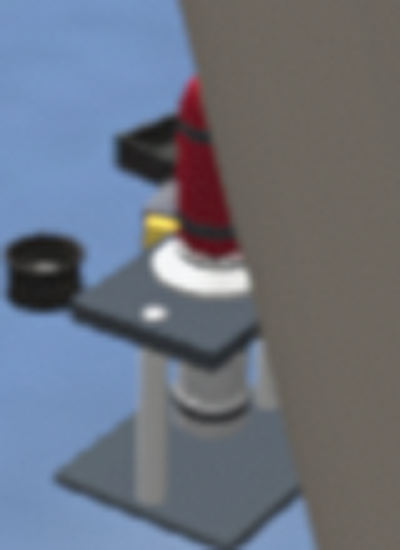

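View pics/q2.png

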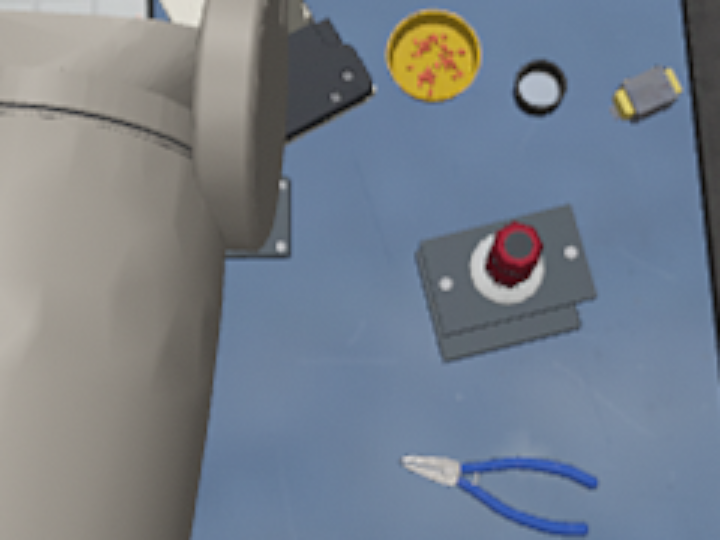

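```bash
python3 -c "
from h import *
a=np.linspace(0,6.28,100)
for z in (23,20,17):
  q=np.array([(proj('scene',[492.8+14*np.cos(t),-121+14*np.sin(t),z])-[270,150])*5+2 for t in a]);print(z,q.min(0),q.max(0))
print(bot.close_job())"
```

```text
23 [178.15966377 402.63581957] [243.21303472 437.78347553]
20 [178.02423253 408.44157258] [242.97775103 443.68418867]
17 [177.88921531 414.22979339] [242.74318742 449.56662479]
the job is handed in; nothing more can be done
None
```

The torque driver is made up with the largest socket and hangs upright in its stand. I handed the job in at about 23 s of the 64 s allowed.

**What I did:**
- I lifted the driver out of its stand and read the angle of its square from the scene camera. I turned it about 23° and felt it gently into the mouth of the large socket on its peg.
- The square dropped in. About 8–9 N then took it past the ball and down to a hard stop at the expected shoulder height. I confirmed the stop with about 27 N, well under the limits.
- I lifted the socket off its peg on the driver, lowered both through the stand hole, released and moved clear.

**What the checks showed:**
- **Seated in the stand:** the driver sat at the same height as at the start, 148.1 mm at the tool centre point.
- **Socket attached:** the load in the hand rose from about 3 N to about 4 N when lifted. The last scene picture shows the socket under the plate, with its underside at row 432 against the 438 predicted for fully home. Not fully home would put it lower.
- **Other items:** the middle and small sockets still stand on their pegs, and the pliers and transformer look undisturbed.

**What disagreed or was left unproven:**
- A light grey band of about 5 mm stayed visible above the socket face once the driver was home. It also showed in free air, so I took it as the steel collar above the square rather than a gap.
- I did not hear the click or do a separate pull test. I judged it from the force and depth readings and from the socket lifting off with the driver.
- The two camera estimates of the socket position differed by a few millimetres. I used the wrist camera's reading.

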